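# Wedge the rocking bench supply

### The job

The bench power supply rocks because its rear left foot has lost its rubber pad. Without picking anything up, push the wooden wedge thin end first under that short foot until it is snug and the supply neither rocks nor is jacked out of level, then check it by pressing down firmly with a fingertip for a moment on top of the case over that corner: it must not give. Leave the supply where it stands with the wedge in place, and do not disturb the other things on the bench.

Things in the scene. Friction and masses are not known exactly. Their poses are not given: they have to be found in the camera images.
- supply: Bench power supply, pale grey case, black front panel; 1.5 to 2.2 kg. Sizes in mm: case 210 (x) by 200 (y), flat top 67 and underside 12 above the bench. Origin: centre of the footprint at bench height; x from front panel to rear, y to its left side, z up. Rests level on three domed rubber feet at (-85, 80), (-85, -80), (85, -80); at (85, 80), rear left, only a short bare stud.
- short_foot (a point): In mm: on the axis of the bare steel stud (the short foot), 16 across, where it leaves the case's underside: (85, 80, 12) in the supply's frame, 20 in from the left side and from the rear. The stud is rigid; its flat end hangs 4 to 7.5 above the bench (differs each time).
- test_corner (a point): In mm: on top of the case over the short foot, where to press: (75, 70, 67) in the supply's frame, bare flat metal. Unwedged, 1 to 2.5 N here tips the supply about 0.03 to 0.065 rad until the stud meets the bench; let go, it tips back level.
- wedge: Plain pale hardwood wedge flat on the bench, left of the supply; in mm 110 long, 36 wide, 16 high at its upright tail face, sloping evenly to 1.5 at the tip; 25 to 40 g. Origin: centre of its underside; y from tip to tail, x across, z up; centre of mass 15 from the origin towards the tail. Slides easily on the bench, stays jammed once pushed tight (friction 0.5 to 0.7).
- wedge_tip (a point): Middle of the wedge's thin end, on its underside, (0, -55, 0) mm in the wedge's frame. It starts some 10 to 60 mm from the case's left side, up to 60 mm to either side of the short foot's line, the wedge turned by up to 0.35 rad from square to that side.
- wedge_tail (a point): Middle of the lower edge of the wedge's tail face, (0, 55, 0) mm in the wedge's frame. Once snug, the tail still stands about 50 to 80 mm out from the case's left side. A push of some 4 N on the tail makes it snug; more than about 9 N starts to turn, shove or jack the supply.
- cutters: Bystander: side cutters with red handles, 130 long, 18 high, lying in front of the wedge (mm).
- reel: Bystander: aluminium solder reel, 60 across, 34 high, standing behind the supply (mm).
- jar: Bystander: amber glass flux jar with black cap, 44 across, 42 high (mm).
- block: Bystander: dark wooden block 110 by 55 by 38, right of the supply (mm).
- driver: Bystander: black-handled screwdriver, 190 long, 26 high, on the left of the bench (mm).
- board: Bystander: green circuit board 160 by 75 with its parts, 17 high, right of the supply (mm).
- screws: Bystander: clear plastic tray of screws 75 by 105 by 35, behind the supply (mm).
There are look-alikes about, which are no part of the job. Of the things like the wedge, leave any that is blue, green or grey; of the rest the larger one is meant.

How it is judged:
On the way, in this order (a step that is already met when the one before it is completed fails the run):
1. the wedge is pushed flat under the short foot and bears on it, the supply level and not touched by a finger (angle between supply's own z axis and vertical below 0.01 rad and contact force between wedge and supply above 0.2 N and angle between wedge's own z axis and vertical below 0.05 rad and x of short_foot in the frame of wedge between -0.02 and 0.02 m and contact force between the fingers and supply below 0.5 N), for 0.2 s.
2. a finger presses down on the top over that corner with more than 4 N and the supply does not tip (under 10 mrad) (contact force between the fingers and supply above 4 N and horizontal distance between the grasp point and test_corner below 0.05 m and height (world z) of the grasp point above 0.06 m and angle between supply's own z axis and vertical below 0.01 rad and contact force between wedge and supply above 0.2 N and angle between wedge's own z axis and vertical below 0.05 rad and x of short_foot in the frame of wedge between -0.02 and 0.02 m), for 0.2 s.
At the end, for the whole second after the job is handed in: The wedge lies flat on the bench with the short foot's axis within 20 mm of its centre line, and carries some of the supply's weight (over 0.2 N); the supply is level within 10 mrad, at rest and within 30 mm of where it stood (angle between supply's own z axis and vertical below 0.01 rad and contact force between wedge and supply above 0.2 N and angle between wedge's own z axis and vertical below 0.05 rad and x of short_foot in the frame of wedge between -0.02 and 0.02 m and linear speed of each of supply, wedge below 0.01 m/s and distance of supply from where it was at the start of the episode below 0.03 m and height (world z) of wedge below 0.004 m); the robot touches nothing.
It fails at once if the wedge is lifted off the bench (height (world z) of wedge above 0.012 m).
It fails at once if the supply is lifted or tipped over further than it rocks by itself (height (world z) of supply above 0.015 m or angle between supply's own z axis and vertical above 0.12 rad).
It fails at once if the supply is shoved out of its place (over 30 mm) (distance of supply from where it was at the start of the episode above 0.03 m).
It fails at once if another thing on the bench is moved by more than 30 mm (distance of any of cutters, reel, jar, block, driver, board, screws from where it was at the start of the episode above 0.03 m).
It also fails if it takes over 48 s, if anything falls off the work surface, if the arm or the gripper's body presses on something with over 40 N, if the wrist force passes 120 N, or if a joint passes its speed limit or range.

### The arm

A 7-joint arm with a two-finger parallel gripper is mounted at the origin on the work surface. World frame = base frame: x ahead of the robot, y to its left, z up, the work surface at z = 0. Lengths are in m, angles in rad, forces in N, time in s.
With the tool pointing down it reaches from about 0.35 to 0.9 m from the base axis. Payload 8.1 kg.
Tool frame: the origin (TCP) lies at the very end of the fingers, on their centre line; the grasp point (between the pads) lies arm.hold_point_z behind it (arm.hold_point_z is the distance from the TCP to the grasp point, in m); z points along the fingers, y is the line along which they close (so a half turn about z gives the same grasp; the last joint's range is limited). The gripper opens to 92 mm and grips with 3 to 60 N. Pads are 19 mm wide; open, the fingers measure 130 mm over their backs; the gripper's body (75 mm by 190 mm) begins 47 mm behind the grasp point.
Start: joints at [-1.435, 0.434, 0.025, 1.573, -0.012, 1.134, -0.075], TCP at [0.148, 0.607, 0.227] pointing down, gripper open.
Joint ranges: [-2.62, 2.62], [-0.44, 2.09], [-1.27, 1.32], [0.08, 2.57], [-1.32, 4.46], [0.12, 2], [-2.74, 2.74]. Speed limits (rad/s): [2.22, 2.22, 3.01, 3.01, 3.14, 3.14, 3.14].

### API

Orientations are given as a rotation vector (axis times angle).
In Python, from cell import arm, vision, job, cut_out gives the robot as it stands. The module is installed in compiled form; this text tells all that it offers.
- The arm moves only by the tool play_rows, never from a script. Its argument "increments" is text: rows parted by semicolons, each of 5 numbers parted by spaces: the shift along the tool's x, y, z in cm, then the turn about the tool's z in degrees, then the opening, from -1 (shut) to 1 (fully open), so that 0 is half open. A call has 1 to 5 rows; each row shifts and turns the commanded pose from where the row before left it, along the tool's axes as they then stand; what a row does not reach is not made up. A row lasts 1/12 s, in which the tool goes at most 41.7 mm and 7.16 degrees, less where a joint would pass 70% of its speed; a pose out of reach is approached as far as the arm can. A call is refused whole if a number of a shift passes 4.17 or a number of a turn 7.16, either way. A call with a gripper value outside its range is refused whole. The fingers move at their own pace and stop on an object; "grip_force" is the grip in N (left out, the last holds). Time passes only in rows, so rows that do not move let the fingers close. It gives the time, the measured TCP pose, the force, the opening and the grip force at its end, in the units of the state.
- arm.observe(): the state, without advancing time (a new reading comes with each control period).
- vision.get_image(name): name is "side" or "top" or "wrist"; returns a dict with "frame" (420x560x3 uint8, red, green, blue), "z_map" (420x560 float32, m along the optical axis (not along the pixel's ray), 0 where there is no reading), "mtx" (3x3 intrinsics, pixels), "cam_to_world" (4x4, takes a point from camera to world coordinates). Camera axes: x right, y up, looking along -z (the intrinsics and any distortion apply to the point x, -y, -z); pixel columns grow to the right and rows downward; lengths in m; the calibration is good to about 2 mm. A picture is of the moment at which its call begins.
- job.sign_off(): hands the job in; it is judged then, once.
Trained networks look in a picture, given as the dict that the camera call returned (one of the last four; its "shot" number tells which), for a name from the list of things; names that differ only in an ending like _2 or _b are one class to them, and where a whole thing is asked for, a point or a joint stands for the part that bears it (a point fixed in the world has none). Each returns a list of dicts, best first, with "confidence" (0 to 1); they miss things now and then, are a little off and sometimes report something else, mostly with a low value. They report only what shows in the picture. A call takes as long as a camera call. They do not tell look-alikes from the thing itself.
- cut_out(query, picture): "mask" (420x560 bool, what is visible of it) and "point" ([row, column] in pixels, amid what is visible of it).
The state is a dict: "clock": time; "joints": joint angles; "dq": joint speeds; "joint_efforts": joint torques, N m; "position": TCP position; "ee_rot": TCP orientation; "force": force on the tool from outside, world axes, zero at the start; "ft_torque": the same for the moment, N m; "width": opening from 0.0 (shut) to 1.0 (fully open); "gripper_force": force on a finger pad.
Only numpy, scipy, OpenCV 4.12 (cv2) and the standard library are available. Lean on these libraries where they do the work, as an engineer would, in place of code of your own. Each camera call takes 0.05 s, during which the arm holds its last target. There are 200 camera calls.

## Working session

There is one attempt and no reset: what is moved stays moved. The work goes in short steps, Python scripts to look and compute and a tool call to move; the robot and the scene stay as the last step left them, time stands still between calls to the robot, and variables do not carry over. Pictures are saved under pics/ and viewed, at most 10 in all, crops included, and the job is handed in when it is done.

Besides the shell and the picture viewer there is one more tool, called as name(argument=value, ...) on one line, values as JSON. play_rows: Moves the arm, as the interface text tells. Its arguments: {"type":"object","properties":{"increments":{"type":"string"},"grip_force":{"type":"number"}},"required":["increments"]}

```bash
mkdir -p pics; cat > h.py <<'E'
import numpy as np, cv2
from cell import arm, vision, job, cut_out
def pts(p):
    z=p["z_map"]; K=p["mtx"]; v,u=np.indices(z.shape)
    P=np.stack([(u-K[0,2])/K[0,0]*z,-(v-K[1,2])/K[1,1]*z,-z,np.ones_like(z)],-1)
    W=(P@p["cam_to_world"].T)[...,:3]; W[z==0]=np.nan; return W
def save(p,n): cv2.imwrite(f"pics/{n}.png",p["frame"][...,::-1])
E
python3 - <<'E'
from h import *
s=arm.observe(); print(s["position"],s["ee_rot"],s["force"],arm.hold_point_z,s["clock"])
for c in ["top","side"]:
    p=vision.get_image(c); save(p,c); W=pts(p)
    for q in ["wedge","supply","cutters","jar","driver","reel","screws"]:
        for r in cut_out(q,p)[:3]:
            w=W[r["mask"]]; print(c,q,round(r["confidence"],2),r["point"],np.nanmedian(w,0).round(3),np.nanmin(w,0).round(3),np.nanmax(w,0).round(3),p["frame"][r["mask"]].mean(0).round())
    
E
```

```text
[0.14778231 0.60673933 0.22591736] [-3.74338190e-01 -3.11917407e+00  2.54443894e-03] [-0.03540313  0.76687801  0.76580686] 0.0188 0.0
top wedge 0.77 [161.9, 209.5] [0.701 0.202 0.007] [ 0.666  0.171 -0.002] [0.739 0.231 0.019] [130. 130. 127.]
top wedge 0.76 [256.2, 153.3] [0.452 0.353 0.01 ] [ 0.404  0.306 -0.005] [0.499 0.402 0.021] [ 38.  95. 192.]
top wedge 0.7 [179.0, 253.1] [0.652 0.086 0.007] [ 0.617  0.051 -0.006] [0.686 0.122 0.018] [195. 160. 101.]
top supply 0.67 [242.7, 329.1] [ 0.476 -0.116  0.067] [ 0.357 -0.229  0.   ] [ 0.603 -0.001  0.076] [206. 212. 197.]
top supply 0.49 [295.4, 261.5] [0.346 0.068 0.016] [ 0.329 -0.001 -0.003] [0.386 0.14  0.023] [176.  56.  51.]
top supply 0.31 [235.6, 250.2] [0.506 0.096 0.01 ] [ 0.475  0.042 -0.002] [0.538 0.151 0.021] [209. 169. 104.]
top cutters 0.66 [293.7, 261.5] [0.348 0.068 0.016] [ 0.331 -0.    -0.003] [0.386 0.14  0.023] [175.  56.  51.]
top cutters 0.6 [244.5, 331.3] [ 0.475 -0.116  0.067] [ 0.352 -0.23  -0.003] [ 0.603 -0.001  0.076] [205. 212. 197.]
top jar 0.76 [275.7, 200.5] [0.402 0.227 0.042] [ 0.384  0.21  -0.001
[... 897 characters left out ...]
] [0.387 0.145 0.021] [220.  92.  82.]
side jar 0.83 [282.4, 326.2] [0.401 0.244 0.037] [0.38  0.217 0.003] [0.42  0.256 0.047] [74. 54. 42.]
side driver 0.79 [363.2, 304.3] [0.451 0.47  0.023] [ 0.402  0.44  -0.002] [0.56  0.482 0.031] [68. 64. 61.]
side driver 0.39 [252.7, 288.7] [0.503 0.107 0.009] [ 0.469  0.04  -0.002] [0.538 0.155 0.02 ] [233. 203. 121.]
side reel 0.67 [210.7, 247.4] [ 0.64  -0.072  0.032] [ 0.613 -0.122 -0.001] [ 0.671 -0.054  0.04 ] [218. 211. 201.]
side reel 0.58 [362.9, 300.2] [0.456 0.47  0.023] [0.404 0.447 0.004] [0.588 0.482 0.031] [74. 70. 68.]
side screws 0.83 [187.2, 249.3] [ 0.668 -0.246  0.013] [ 0.623 -0.331 -0.001] [ 0.71  -0.169  0.039] [206. 203. 195.]
```

```bash
python3 - <<'E'
from h import *
import cv2
res={}
ims=[]
for c in ["top","side"]:
    p=vision.get_image(c); W=pts(p); ims.append(p["frame"])
    # supply top
    m=(abs(W[...,2]-0.067)<0.006)&(W[...,0]>.33)&(W[...,0]<.63)&(W[...,1]>-.25)&(W[...,1]<.03)
    q=W[m][:,:2].astype(np.float32); print(c,"supply",m.sum(),cv2.minAreaRect(q*1000), np.median(W[m][:,2]))
    for r in cut_out("wedge",p)+cut_out("supply",p):
        w=W[r["mask"]]; w=w[~np.isnan(w[:,0])]
        if np.hypot(*(np.median(w,0)[:2]-[.505,.1]))<.03:
            w=w[(w[:,2]>0.001)]
            (cx,cy),(a,b),t=cv2.minAreaRect((w[:,:2]*1000).astype(np.float32))
            d=np.linalg.svd(w[:,:2]-w[:,:2].mean(0),full_matrices=False)[2][0]; d*=np.sign(d[1])
            k=(w[:,:2]-w[:,:2].mean(0))@d
            print(c,"wedge",r["confidence"],cx,cy,a,b,t,"dir",d,np.polyfit(k,w[:,2],1))
cv2.imwrite("pics/both.png",cv2.resize(np.vstack([i[100:400,60:460] for i in ims]),(800,1200))[:,:, ::-1][:600])
cv2.imwrite("pics/s2.png",cv2.resize(ims[1][120:380,120:460],(785,600))[:,:,::-1])
E
```

```text
top supply 6557 ((472.7027587890625, -117.14842987060547), (229.7459716796875, 202.33154296875), 8.61755657196045) 0.06757407967621809
top wedge 0.97 504.7831726074219 98.07937622070312 37.10930633544922 115.19863891601562 22.809837341308594 dir [-0.38526042  0.92280789] [0.1133076  0.00977236]
side supply 2477 ((474.3735656738281, -113.41499328613281), (224.2187042236328, 208.61444091796875), 8.454374313354492) 0.06748490266768992
side wedge 0.65 503.08404541015625 97.33905029296875 43.44172286987305 115.39036560058594 21.19121742248535 dir [-0.36789762  0.9298663 ] [0.08912475 0.0096319 ]
```

View pics/both.png

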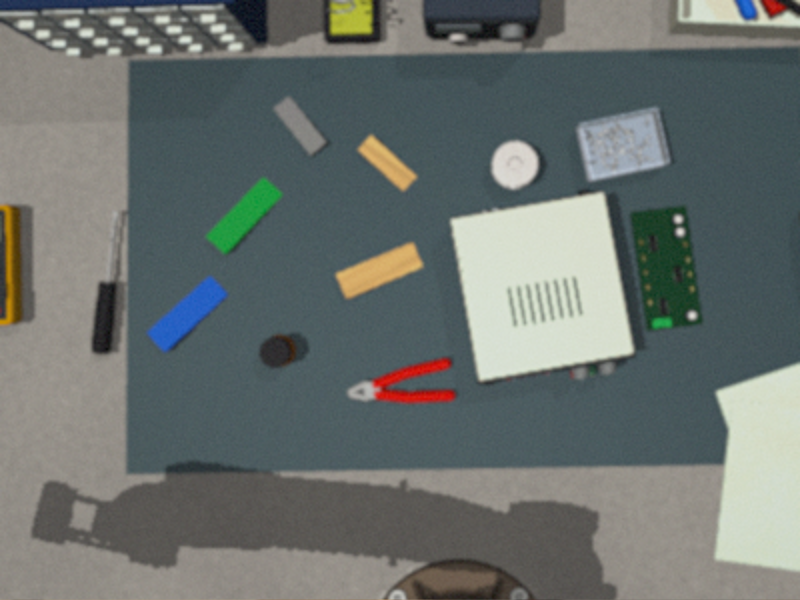

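View pics/s2.png

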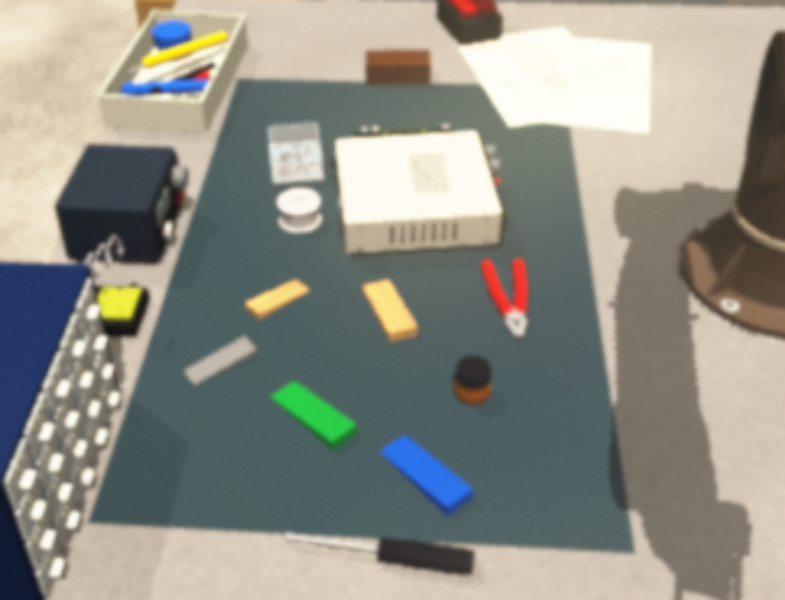

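The two pictures show the pale larger wedge (first picture about 380,270), tip towards the supply's left side, and the supply centred at about (541,287) with its front towards the bottom. The small pale wedge at (387,162) is a look-alike. The wedge's axis already points nearly at the short foot, so I'm going behind its tail.

play_rows(increments="-3.1 -2.5 0 0 -1;-3.1 -2.5 0 0 -1;-3.1 -2.5 0 0 -1;-3.1 -2.5 0 0 -1;-3.1 -2.5 0 0 -1", grip_force=20)

```text
clock: 1.52
position: [0.2697, 0.4475, 0.2268]
ee_rot: [0.374, 3.119, 0.001]
force: [1.9, -0.1, -0.0]
width: 0.687
gripper_force: 0.0
```

play_rows(increments="-3.1 -2.5 0 0 -1;-3.1 -2.5 0 0 -1;-3.1 -2.5 0 0 -1;-3.1 -2.5 0 0 -1;0 0 0 7 -1")

```text
clock: 1.93
position: [0.3711, 0.3151, 0.2272]
ee_rot: [0.567, 3.087, -0.003]
force: [1.0, -0.8, -0.4]
width: 0.326
gripper_force: 0.0
```

play_rows(increments="0 0 0 7 -1;0 0 0 7 -1;0 0 0 7 -1;0 0 0 7 -1;0 0 0 7 -1")

```text
clock: 2.35
position: [0.3658, 0.3226, 0.2269]
ee_rot: [1.476, 2.773, 0.001]
force: [0.3, 0.7, 0.2]
width: 0.007
gripper_force: 0.0
```

play_rows(increments="0 0 0 6 -1;0 0 0 6 -1;0 0 0 0 -1")

```text
clock: 2.6
position: [0.3657, 0.3227, 0.2268]
ee_rot: [1.756, 2.605, 0.001]
force: [0.9, 0.2, 0.5]
width: 0.004
gripper_force: 0.0
```

```bash
cat >> h.py <<'E'
from scipy.spatial.transform import Rotation as R
def totool(target):
    s=arm.observe(); M=R.from_rotvec(s["ee_rot"]).as_matrix()
    return (M.T@(np.array(target)-s["position"])*100).round(2), np.degrees(np.arctan2(M[1,0],M[0,0])).round(1)
def wedge(p,W):
    out=[]
    for r in cut_out("wedge",p):
        w=W[r["mask"]]; w=w[~np.isnan(w[:,0])]; c=p["frame"][r["mask"]].mean(0)
        if len(w)<50 or not (c[0]>c[1]>c[2]+25): continue
        w=w[w[:,2]>0.0005]; (cx,cy),(a,b),t=cv2.minAreaRect((w[:,:2]*1000).astype(np.float32))
        d=np.linalg.svd(w[:,:2]-w[:,:2].mean(0),full_matrices=False)[2][0]
        k=np.polyfit((w[:,:2]-w[:,:2].mean(0))@d,w[:,2],1)[0]; d*=np.sign(k)
        out.append((round(r["confidence"],2),round(cx),round(cy),round(a),round(b),"rect",round(t,1),"dir",np.degrees(np.arctan2(d[1],d[0])).round(1),"slope",round(k,3)))
    return out
E
python3 - <<'E'
from h import *
s=arm.observe(); print(s["position"],s["joints"],s["clock"],s["force"],totool([0.468,.186,.226]))
p=vision.get_image("wrist"); save(p,"w1"); W=pts(p); print(wedge(p,W))
for c in ["top","side","wrist"]:
    q=vision.get_image(c); V=pts(q)
    m=(abs(V[...,2]-.0675)<.005)&(q["frame"].min(2)>150)&(V[...,0]>.33)&(V[...,0]<.63)&(V[...,1]>-.25)&(V[...,1]<.03)
    X=V[m][:,:2]
    for yaw in (7.5,8.5,9.5):
        a=np.radians(yaw); ex=np.array([np.cos(a),np.sin(a)]); ey=np.array([-ex[1],ex[0]])
        print(c,m.sum(),yaw,np.percentile(X@ex,[.3,99.7]).round(4),np.percentile(X@ey,[.3,99.7]).round(4))
    # left edge fit
    x,y=X.T; e=[(xx,y[abs(x-xx)<.004].max()) for xx in np.arange(.40,.56,.01) if (abs(x-xx)<.004).sum()>5]
    if len(e)>4:
        e=np.array(e); k=np.polyfit(e[:,0],e[:,1],1); print("left edge yaw",np.degrees(np.arctan(k[0])),k)
E
```

```text
[0.36569924 0.32274952 0.22684979] [-1.07659221  0.2082592   0.29294231  1.91632847 -0.06989383  1.02636947
 -0.36876492] 2.6 [0.86766282 0.16153419 0.47667049] (array([-16.51,   4.35,   0.08]), np.float64(112.0))
[]
top 6080 7.5 [0.3577 0.5659] [-0.2753 -0.077 ]
top 6080 8.5 [0.3547 0.5623] [-0.2826 -0.0857]
top 6080 9.5 [0.3513 0.5592] [-0.2906 -0.0937]
left edge yaw 8.897129341802035 [ 0.15654449 -0.08992296]
side 2220 7.5 [0.3566 0.5666] [-0.2759 -0.0728]
side 2220 8.5 [0.3537 0.5631] [-0.284  -0.0814]
side 2220 9.5 [0.3501 0.56  ] [-0.2921 -0.0903]
left edge yaw 17.755258750659355 [ 0.32020371 -0.17444511]Traceback (most recent call last):
  File "<stdin>", line 10, in <module>
    return _quantile_unchecked(
        a, q, axis, out, overwrite_input, method, keepdims, weights)
    return _ureduce(a,
                    func=_quantile_ureduce_func,
    ...<5 lines>...
                    overwrite_input=overwrite_input,
                    method=method)
    r = func(a, **kwargs)
    result = _quantile(arr,
                       quantiles=q,
    ...<2 lines>...
                       out=out,
                       weights=wgt)
    slices_having_nans = np.isnan(arr[-1, ...])
                                  ~~~^^^^^^^^^
IndexError: index -1 is out of bounds for axis 0 with size 0
```

View pics/w1.png

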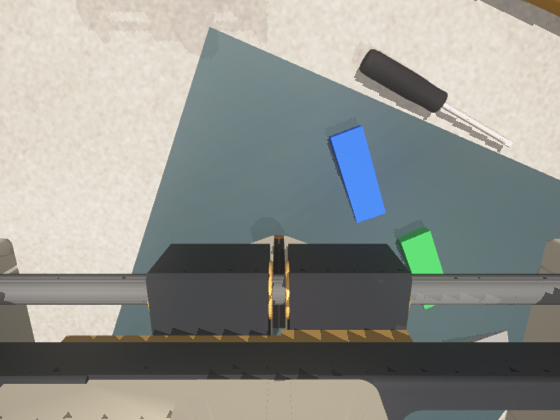

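The wrist camera looks backwards, towards the blue (357,175) and green (420,265) look-alikes, with the shut fingers at the centre. The wedge's axis (about 112°) lines up with the short foot at about (0.552, -0.023), so I'll go behind the tail and down.

play_rows(increments="-3.9 1.1 0 0 -1;-3.9 1.1 0 0 -1;-3.9 1.1 0 0 -1;-3.9 1.1 0 0 -1;-0.9 0 2 0 -1")

```text
clock: 3.27
position: [0.4752, 0.1813, 0.2099]
ee_rot: [1.754, 2.599, 0.008]
force: [0.9, -0.3, 0.4]
width: 0.005
gripper_force: 0.0
```

play_rows(increments="0 0 4 0 -1;0 0 4 0 -1;0 0 4 0 -1;0 0 3 0 -1;0 0 0 0 -1")

```text
clock: 3.68
position: [0.4656, 0.1851, 0.0519]
ee_rot: [-1.745, -2.607, 0.012]
force: [-1.1, -0.2, -0.4]
width: 0.003
gripper_force: 0.0
```

```bash
python3 - <<'E'
from h import *
s=arm.observe(); print(s["position"],s["clock"],s["force"],totool([0.469,.186,.007]))
for c in ["top","side"]:
    p=vision.get_image(c); print(c,wedge(p,pts(p)))
save(p,"s3")
E
```

```text
[0.46564393 0.18509011 0.05190594] 3.6833 [-1.14007602 -0.19462741 -0.41167536] (array([-0.04,  0.38,  4.49]), np.float64(112.4))
top [(0.67, 506, 96, 37, 110, 'rect', 19.6, 'dir', np.float64(109.9), 'slope', np.float64(-0.123)), (0.64, 650, 84, 81, 27, 'rect', 47.0, 'dir', np.float64(47.0), 'slope', np.float64(-0.129))]
side [(0.66, 501, 142, 47, 176, 'rect', 5.5, 'dir', np.float64(104.5), 'slope', np.float64(0.266)), (0.53, 650, 88, 81, 28, 'rect', 50.0, 'dir', np.float64(49.3), 'slope', np.float64(0.11))]
```

View pics/s3.png

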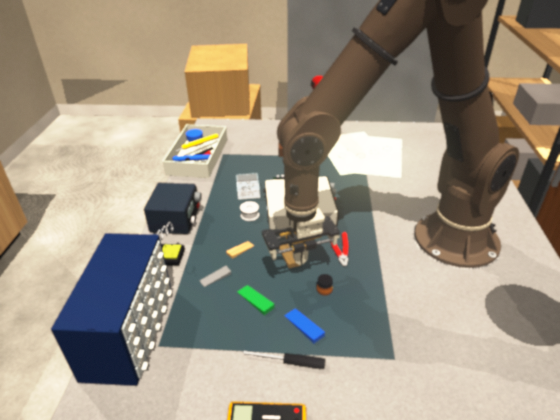

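The side view shows the gripper just behind the wedge's tail (about 290,258) with nothing else near it. Now down and start pushing.

play_rows(increments="0 0.4 2.5 0 -1;0 0 1.4 0 -1;0 0 0.5 0 -1;0 0 0 0 -1;0 0 0 0 -1")

```text
clock: 4.3
position: [0.4736, 0.1886, 0.0141]
ee_rot: [1.749, 2.609, 0.003]
force: [0.2, -0.1, -0.4]
width: 0.006
gripper_force: 0.0
```

play_rows(increments="-1 0 0 0 -1;-1 0 0 0 -1;-1 0 0 0 -1;-1 0 0 0 -1;0 0 0 0 -1")

```text
clock: 4.72
position: [0.4893, 0.148, 0.0132]
ee_rot: [1.754, 2.605, -0.0]
force: [-0.4, -0.5, -0.5]
width: 0.004
gripper_force: 0.0
```

```bash
python3 - <<'E'
from h import *
s=arm.observe(); print(s["position"],s["clock"],s["force"],totool([0.552,-.0228,.007]))
p=vision.get_image("top"); print(wedge(p,pts(p)))
cv2.imwrite("pics/t4.png",cv2.resize(p["frame"][150:300,180:380],(800,600))[...,::-1])
E
```

```text
[0.48931049 0.14801684 0.01317279] 4.7167 [-0.3559027  -0.51060016 -0.52645152] (array([-18.18,  -0.62,   0.64]), np.float64(112.1))
[(0.67, 650, 84, 82, 27, 'rect', 44.3, 'dir', np.float64(45.7), 'slope', np.float64(-0.112)), (0.56, 514, 76, 37, 93, 'rect', 22.2, 'dir', np.float64(111.6), 'slope', np.float64(0.146))]
```

View pics/t4.png

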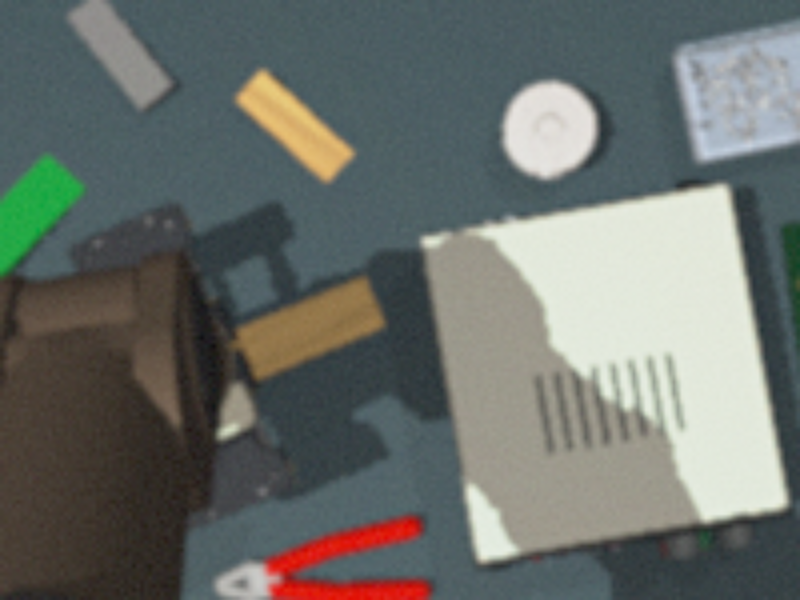

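The top view shows the wedge at (310,327), its tip towards the supply's left side and under the arm's shadow, still in line. I'll back off slightly, lower, and go on pushing.

play_rows(increments="0.6 -0.3 0 0 -1;0 0 0.6 0 -1;-1 0 0 0 -1;-1 0 0 0 -1;-1 0 0 0 -1")

```text
clock: 5.23
position: [0.4946, 0.1268, 0.0066]
ee_rot: [1.749, 2.609, -0.001]
force: [-0.0, 0.4, 0.7]
width: -0.0
gripper_force: 0.0
```

play_rows(increments="-1 0 0 0 -1;-1 0 0 0 -1;-1 0 0 0 -1;0 0 0 0 -1;0 0 0 0 -1")

```text
clock: 5.65
position: [0.506, 0.0992, 0.0068]
ee_rot: [1.752, 2.608, 0.0]
force: [-0.2, 0.2, -0.3]
width: 0.002
gripper_force: 0.0
```

```bash
python3 - <<'E'
from h import *
s=arm.observe(); print(s["position"],s["clock"],s["force"],totool([0.552,-.0228,.007]))
p=vision.get_image("top"); print(wedge(p,pts(p)))
E
```

```text
[0.50597634 0.0991762  0.00676683] 5.65 [-0.16718216  0.20909194 -0.32397789] (array([-13.03,  -0.35,  -0.02]), np.float64(112.2))
[(0.81, 532, 31, 34, 75, 'rect', 22.5, 'dir', np.float64(113.3), 'slope', np.float64(0.111)), (0.79, 650, 84, 82, 27, 'rect', 46.4, 'dir', np.float64(46.6), 'slope', np.float64(-0.121))]
```

play_rows(increments="-0.5 0 0 0 -1;-0.5 0 0 0 -1;-0.4 0 0 0 -1;0 0 0 0 -1;0 0 0 0 -1")

```text
clock: 6.17
position: [0.5111, 0.0869, 0.0068]
ee_rot: [1.75, 2.609, 0.0]
force: [-0.2, -0.1, 0.4]
width: 0.007
gripper_force: 0.0
```

play_rows(increments="-0.2 0 0 0 -1;-0.2 0 0 0 -1;0 0 0 0 -1;0 0 0 0 -1")

```text
clock: 6.5
position: [0.5125, 0.0834, 0.0067]
ee_rot: [1.75, 2.609, 0.0]
force: [0.0, 0.2, -0.7]
width: 0.003
gripper_force: 0.0
```

play_rows(increments="-0.2 0 0 0 -1;-0.1 0 0 0 -1;0 0 0 0 -1;0 0 0 0 -1")

```text
clock: 6.83
position: [0.5134, 0.0811, 0.0067]
ee_rot: [-1.749, -2.609, -0.0]
force: [-1.7, 2.9, 0.5]
width: 0.006
gripper_force: 1.7
```

play_rows(increments="-0.05 0 0 0 -1;0 0 0 0 -1;0 0 0 0 -1")

```text
clock: 7.08
position: [0.5137, 0.0806, 0.0067]
ee_rot: [-1.749, -2.609, -0.0]
force: [-1.1, 4.3, 0.3]
width: 0.01
gripper_force: 2.4
```

play_rows(increments="-0.05 0 0 0 -1;0 0 0 0 -1;0 0 0 0 -1")

```text
clock: 7.33
position: [0.5139, 0.08, 0.0067]
ee_rot: [-1.749, -2.609, -0.0]
force: [-2.2, 4.9, 0.2]
width: 0.005
gripper_force: 2.5
```

play_rows(increments="1 0 0 0 -1;2 0 0 0 -1;2 0 -2 0 -1;0 0 -4 0 -1;0 0 -4 0 -1")

```text
clock: 7.75
position: [0.4934, 0.1266, 0.1068]
ee_rot: [-1.747, -2.61, 0.005]
force: [0.4, 0.8, 1.0]
width: 0.006
gripper_force: 0.0
```

play_rows(increments="0 0 -2 0 -1;0 0 0 0 -1;0 0 0 0 -1")

```text
clock: 8.0
position: [0.496, 0.1263, 0.128]
ee_rot: [1.749, 2.607, 0.004]
force: [-0.6, 0.0, -0.4]
width: 0.003
gripper_force: 0.0
```

```bash
python3 - <<'E'
from h import *
a=np.radians(8.7); ex=np.array([np.cos(a),np.sin(a)]); ey=np.array([-ex[1],ex[0]])
t=np.array([.552,-.0228])-.01*ex-.01*ey
s=arm.observe(); print(s["position"],s["clock"],s["force"],t,totool([*t,.11]))
p=vision.get_image("top"); V=pts(p); print(wedge(p,V))
m=(abs(V[...,2]-.0675)<.008)&(p["frame"].min(2)>90)&(V[...,0]>.33)&(V[...,0]<.63)&(V[...,1]>-.25)&(V[...,1]<.03)
X=V[m]; print(m.sum(),np.percentile(X[:,:2]@ex,[.3,99.7]),np.percentile(X[:,:2]@ey,[.3,99.7]))
c=np.linalg.lstsq(np.c_[X[:,:2]@ex,X[:,:2]@ey,np.ones(len(X))],X[:,2],rcond=None)[0]; print("tilt",c)
cv2.imwrite("pics/t5.png",cv2.resize(p["frame"][150:300,180:380],(800,600))[...,::-1])
E
```

```text
[0.49597529 0.12625931 0.12801004] 8.0 [-0.57770192  0.04845245 -0.4452152 ] [ 0.54362767 -0.03419755] (array([-16.65,  -1.68,   1.8 ]), np.float64(112.3))
[(0.73, 650, 85, 80, 27, 'rect', 46.9, 'dir', np.float64(46.5), 'slope', np.float64(-0.115)), (0.55, 533, 32, 37, 80, 'rect', 22.8, 'dir', np.float64(115.2), 'slope', np.float64(-0.124))]
6480 [0.35270157 0.5625328 ] [-0.28585532 -0.08721738]
tilt [-0.00223981 -0.0008873   0.06851145]
```

View pics/t5.png

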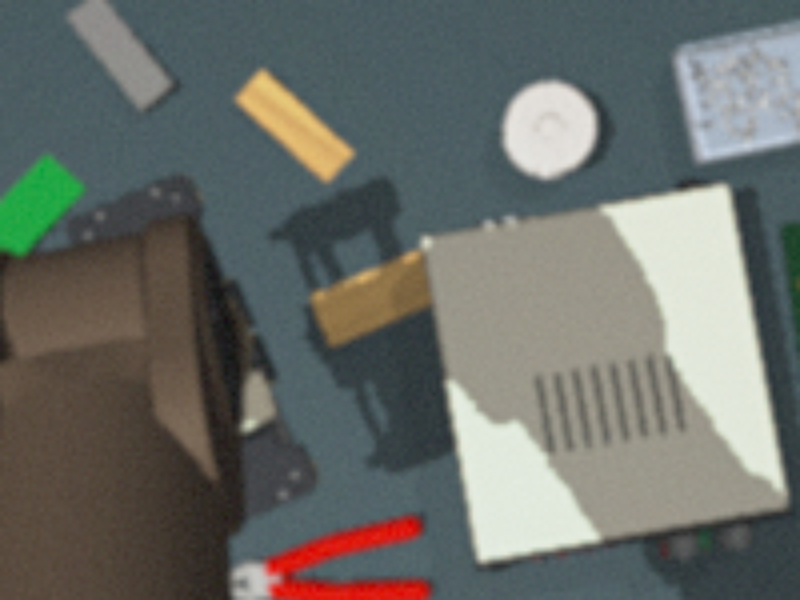

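The top view shows the wedge under the case's left side near the rear left corner (370,295), the supply level and unmoved (edges agree within 2 mm of the start). Next, over the test corner to press.

play_rows(increments="-3.4 -0.3 0 0 -1;-3.4 -0.4 0 0 -1;-3.4 -0.3 0 0 -1;-3.4 -0.4 0 0 -1;-3 -0.3 0 0 -1")

```text
clock: 8.52
position: [0.5417, -0.0366, 0.1252]
ee_rot: [-1.75, -2.607, 0.004]
force: [0.8, 0.6, -0.1]
width: 0.005
gripper_force: 0.0
```

play_rows(increments="0 0 2 0 -1;0 0 2 0 -1;0 0 1 0 -1;0 0 0 0 -1;0 0 0 0 -1")

```text
clock: 8.93
position: [0.5415, -0.0338, 0.0758]
ee_rot: [-1.748, -2.608, 0.003]
force: [-0.1, 0.6, -0.1]
width: 0.006
gripper_force: 0.0
```

play_rows(increments="0 0 0.3 0 -1;0 0 0.2 0 -1;0 0 0.2 0 -1;0 0 0 0 -1")

```text
clock: 9.27
position: [0.5424, -0.0337, 0.0698]
ee_rot: [1.749, 2.609, 0.001]
force: [0.6, 1.7, -0.6]
width: 0.005
gripper_force: 0.0
```

play_rows(increments="0 0 0.1 0 -1;0 0 0.1 0 -1;0 0 0 0 -1;0 0 0 0 -1")

```text
clock: 9.6
position: [0.5423, -0.034, 0.0678]
ee_rot: [-1.75, -2.609, -0.0]
force: [-0.3, 0.2, -0.4]
width: 0.006
gripper_force: 0.0
```

play_rows(increments="0 0 0.1 0 -1;0 0 0 0 -1;0 0 0 0 -1")

```text
clock: 9.85
position: [0.5425, -0.034, 0.067]
ee_rot: [1.749, 2.609, 0.001]
force: [-1.1, 0.1, 4.6]
width: 0.005
gripper_force: 2.1
```

play_rows(increments="0 0 0.05 0 -1;0 0 0 0 -1;0 0 0 0 -1")

```text
clock: 10.1
position: [0.5426, -0.034, 0.0668]
ee_rot: [1.75, 2.609, 0.001]
force: [-2.6, 0.4, 9.6]
width: 0.003
gripper_force: 4.9
```

play_rows(increments="0 0 0 0 -1;0 0 0 0 -1;0 0 0 0 -1;0 0 0 0 -1;0 0 0 0 -1")

```text
clock: 10.52
position: [0.5426, -0.034, 0.0669]
ee_rot: [1.75, 2.609, 0.001]
force: [-2.1, 0.6, 9.8]
width: 0.005
gripper_force: 4.9
```

The press reached about 10 N and was held for more than 0.5 s; the case did not give. Lifting straight off.

play_rows(increments="0 0 -1 0 -1;0 0 -3 0 -1;0 0 -4 0 -1;0 0 -4 0 -1;0 0 0 0 -1")

```text
clock: 10.93
position: [0.5462, -0.0348, 0.1937]
ee_rot: [1.746, 2.601, 0.01]
force: [1.4, 0.1, 0.3]
width: 0.006
gripper_force: 0.0
```

play_rows(increments="4 0 0 0 -1;4 0 0 0 -1;4 0 0 0 -1;4 0 0 0 -1;4 0 0 0 -1")

```text
clock: 11.35
position: [0.4655, 0.1524, 0.1868]
ee_rot: [1.75, 2.609, 0.001]
force: [0.2, 0.0, -0.3]
width: 0.007
gripper_force: 0.0
```

play_rows(increments="4 0 0 0 -1;4 0 0 0 -1;0 0 0 0 -1;0 0 0 0 -1;0 0 0 0 -1")

```text
clock: 11.77
position: [0.4362, 0.2245, 0.1865]
ee_rot: [1.749, 2.609, -0.0]
force: [0.1, -0.2, -0.1]
width: 0.007
gripper_force: 0.0
```

```bash
python3 - <<'E'
from h import *
a=np.radians(8.7); ex=np.array([np.cos(a),np.sin(a)]); ey=np.array([-ex[1],ex[0]])
p=vision.get_image("top"); V=pts(p); print(arm.observe()["position"],wedge(p,V))
m=(abs(V[...,2]-.0675)<.008)&(p["frame"].min(2)>90)&(V[...,0]>.33)&(V[...,0]<.63)&(V[...,1]>-.25)&(V[...,1]<.03)
X=V[m]; print(m.sum(),np.percentile(X[:,:2]@ex,[.3,99.7]),np.percentile(X[:,:2]@ey,[.3,99.7]))
print("tilt",np.linalg.lstsq(np.c_[X[:,:2]@ex,X[:,:2]@ey,np.ones(len(X))],X[:,2],rcond=None)[0])
E
```

```text
[0.43655181 0.22379049 0.18644228] [(0.95, 532, 31, 38, 79, 'rect', 24.7, 'dir', np.float64(114.5), 'slope', np.float64(-0.133)), (0.78, 651, 86, 85, 27, 'rect', 46.3, 'dir', np.float64(46.3), 'slope', np.float64(-0.114))]
6510 [0.3461685  0.56245801] [-0.28578868 -0.0871892 ]
tilt [-0.00100753 -0.00074856  0.06799034]
```

```bash
python3 -c "
from cell import job
print(job.sign_off())"
```

```text
the job is handed in; nothing more can be done
None
```

The job is handed in (no verdict came back): the wedge was pushed in to about 5 N under the short foot, the supply stayed level and where it stood, and the corner did not give when pressed with about 10 N for over 0.4 s.

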